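Put the washed paddle under the drying stand's weighted arm

TASK

Tuck the loose square-ended wooden paddle under the weighted arm of the drying stand, blade first, so that it lies flat on the pile, with its front edge right up against the stop and the arm resting on it. Do not fling the arm back, and leave the round-ended paddle and the stack of biscuits where they are.

Things in the scene. Friction and masses are not known exactly. Their poses are not given: they have to be found in the camera images.
- paddle_mid (a point): Middle, half-way up, of the loose square-ended paddle: flat light wood, 200 long, 10 thick (mm), 60-130 g, lying flat on the table. x: along it towards the blade's front edge; z: out of its upper face. Blade 84 wide, from 4 behind this point to 100 ahead; underside flat, upper face tapering over the last 20 to a front edge 4 thick.
- paddle_grip (a point): Point on that paddle's handle to grip across its width: 45 mm behind the middle, half-way up. The handle is 24 mm wide, 10 mm thick, and runs from 4 to 100 mm behind the middle.
- stand: Drying stand; origin on the table under its post (foot 150 x 130 mm; all under 290 mm tall); x: the way paddles are pushed in, y: left. The deck rises 30 degrees along x. On it lie two paddles like the loose one, flat on each other, blades up the slope against an upright stop, handles out over the low end. Side guides reach 85 mm down the slope from the stop, 96 mm apart.
- home (a point): Where the paddle's middle belongs when home on the pile (pitched nose up 30 degrees, x of the stand), for the deck's MEAN height: 54 mm behind the post's axis, 162 mm up. The post telescopes: true height is up to 20 mm less or more, is not reported and must be seen or felt. Then its front edge meets the stop, 100 mm up the slope from its middle.
- presser (a joint): Weighted steel arm, 30 mm wide, hinged behind the stop; 0 = as found, resting on the pile 43 mm down the slope from the stop with 2-3 N; grows (rad) as it lifts: 0.14 over one more paddle. Its lip, bent up 25 degrees, ends 73 mm down the slope, 13 mm clear of the pile. A front edge pushed in there with 5-15 N lifts it. Its weight's top is 55 mm above the pile.
- round_mid (a point): Middle, half-way up, of another paddle lying on the table: like the first but its blade is a round disc 96 mm across. Not to be moved.
- biscuits_mid (a point): Middle, half-way up, of a little stack of biscuits 66 mm across, 30 mm tall, on the table near the robot. Not to be moved.
Not all that is in view belongs to the job. What is shaped like the stand but blue or orange is not meant.

How it is judged:
On the way:
1. the paddle's front edge goes in under the arm, so that the paddle raises it (value of joint presser above 0.07 rad and contact force between presser and paddle above 0.3 N and x of paddle_mid in the frame of stand above -0.12 m), for 0.1 s.
At the end, for the whole second after the job is handed in: The paddle's middle is within 6 mm of home along the push and 13 mm sideways, its slope within 4 degrees of the deck's 30; the arm presses on it and it on the pile (each over 0.8 N); it is at rest and released (x of paddle_mid in the frame of stand between -0.0605 and -0.042 m and y of paddle_mid in the frame of stand between -0.013 and 0.013 m and angle between paddle's own z axis and vertical between 0.45 and 0.6 rad and contact force between presser and paddle above 0.8 N and contact force between paddle and pile_top above 0.8 N and linear speed of paddle below 0.01 m/s); the robot touches nothing.
It fails at once if the arm is flung back (raised more than 0.7 rad) (value of joint presser above 0.7 rad).
It fails at once if the round paddle or the stack of biscuits is moved more than 30 mm (distance of any of round_mid, biscuits_mid from where it was at the start of the episode above 0.03 m).
It also fails if it takes over 67 s, if anything falls off the work surface, if the arm or the gripper's body presses on something with over 40 N, if the wrist force passes 120 N, or if a joint passes its speed limit or range.

ROBOT

A 7-joint arm with a two-finger parallel gripper is mounted at the origin on the work surface. World frame = base frame: x ahead of the robot, y to its left, z up, the work surface at z = 0. Lengths are in m, angles in rad, forces in N, time in s.
With the tool pointing down it reaches from about 0.35 to 0.9 m from the base axis. Payload 8.1 kg.
Tool frame: the origin (TCP) lies at the centre of the arm's flange, where the gripper is bolted on; the fingertips stand 173 mm ahead of it and the grasp point (between the pads) lies 155 mm ahead of it (arm.tcp_to_grasp is the distance from the TCP to the grasp point, in m); z points along the fingers, y is the line along which they close (so a half turn about z gives the same grasp; the last joint's range is limited). The gripper opens to 85 mm and grips with 20 to 120 N. Pads are 22 mm wide; open, the fingers measure 114 mm over their backs; the gripper's body (76 mm by 85 mm) begins 54 mm behind the grasp point. The pads swing forward as they close: fully open they stand 13 mm farther back than shut.
Start: joints at [1.172, 0.434, 0.025, 1.573, -0.012, 1.134, -0.075], TCP at [0.182, -0.598, 0.405] pointing down, gripper open.
Joint ranges: [-2.62, 2.62], [-0.44, 2.09], [-1.27, 1.32], [0.08, 2.57], [-1.32, 4.46], [0.12, 2], [-2.74, 2.74]. Speed limits (rad/s): [2.22, 2.22, 3.01, 3.01, 3.14, 3.14, 3.14].

INTERFACE

Orientations are given as a rotation vector (axis times angle).
In Python, from plant import arm gives the robot as it stands. The module is installed in compiled form; this text tells all that it offers.
- The arm moves only by the tool carry_out, never from a script. Its argument "rows" is text: rows parted by semicolons, each of 7 numbers parted by spaces: the gripper command: -1 is fully open, 1 is shut, values between are in proportion, then the shift along the tool's x, y, z in mm, then the turn, a rotation vector about the tool's x, y, z in degrees. In form: jaw x y z rx ry rz; .... A call has 1 to 10 rows; each row is the pose to reach, as a shift and turn from the pose commanded when the call began, along the tool's axes at that moment; what a row does not reach only later rows make up. A row lasts 1/8 s, in which the tool goes at most 62.5 mm and 10.7 degrees, less where a joint would pass 70% of its speed; a pose out of reach is approached as far as the arm can. A call with a gripper value outside its range is refused whole. The fingers move at their own pace and stop on an object; "squeeze" is the grip in N (left out, the last holds). Time passes only in rows, so rows that repeat a pose let the fingers close. It gives the time, the measured TCP pose, the force, the opening and the grip force at its end, in the units of the state.
- arm.sense(): the state, without advancing time (a new reading comes with each control period).
- arm.snapshot(name): name is "scene" or "top"; returns a dict with "image" (400x640x3 uint8, red, green, blue), "z_map" (400x640 float32, m along the optical axis (not along the pixel's ray), 0 where there is no reading), "fovy" (degrees; the focal length in pixels is half the picture's height over the tangent of half this angle, whatever the lens; pixels are square), "cx", "cy" (the principal point, pixels), "cam_to_world" (4x4, takes a point from camera to world coordinates). Camera axes: x right, y down, z forward; pixel columns grow to the right and rows downward; lengths in m; the calibration is good to about 2 mm. A picture is of the moment at which its call begins.
- arm.finish_job(): hands the job in; it is judged then, once.
The state is a dict: "t": time; "q": joint angles; "joint_vel": joint speeds; "joint_torque": joint torques, N m; "tool_pos": TCP position; "orientation": TCP orientation; "force": force on the tool from outside, world axes, zero at the start; "torque": the same for the moment, N m; "grip_width": opening from 0.0 (shut) to 1.0 (fully open); "grip_force": force on a finger pad.
Only numpy, scipy, OpenCV 4.12 (cv2) and the standard library are available. Lean on these libraries where they do the work, as an engineer would, in place of code of your own. Each camera call takes 0.05 s, during which the arm holds its last target. There are 200 camera calls.

## Working session

There is one attempt and no reset: what is moved stays moved. The work goes in short steps, Python scripts to look and compute and a tool call to move; the robot and the scene stay as the last step left them, time stands still between calls to the robot, and variables do not carry over. Pictures are saved under pics/ and viewed, at most 10 in all, crops included, and the job is handed in when it is done.

Besides the shell and the picture viewer there is one more tool, called after ">>>" as name(argument=value, ...) on one line, values as JSON. carry_out: Moves the arm, as the interface text tells. Its arguments: {"type":"object","properties":{"rows":{"type":"string"},"squeeze":{"type":"number"}},"required":["rows"]}

```bash
mkdir -p pics
cat > h.py <<'E'
import numpy as np,cv2
from scipy.spatial.transform import Rotation as R
from plant import arm
def snap(n,f=None):
    s=arm.snapshot(n)
    if f: cv2.imwrite('pics/'+f,s['image'][:,:,::-1])
    fl=200/np.tan(np.radians(s['fovy'])/2); s['f']=fl
    v,u=np.mgrid[0:400,0:640]; z=s['z_map']
    P=np.stack([(u-s['cx'])/fl*z,(v-s['cy'])/fl*z,z],-1)
    T=np.array(s['cam_to_world']); s['P']=P@T[:3,:3].T+T[:3,3]; s['ok']=z>0
    return s
E
python3 - <<'E'
from h import *
for n in('scene','top'):
    s=snap(n,n+'1.png'); np.savez(n+'1.npz',P=s['P'],img=s['image'],ok=s['ok']); print(n,s['f'],np.round(s['cam_to_world'],3).tolist(),s['ok'].mean())
print(arm.sense(),arm.tcp_to_grasp)
E
```

```text
scene 428.33229595922757 [[-0.598, 0.613, -0.517, 1.134], [0.801, 0.446, -0.399, 0.487], [-0.014, -0.653, -0.758, 1.081], [0.0, 0.0, 0.0, 1.0]] 0.99438671875
top 482.3415874821566 [[-0.013, -0.991, 0.131, 0.319], [-1.0, 0.014, 0.006, 0.014], [-0.007, -0.131, -0.991, 1.562], [0.0, 0.0, 0.0, 1.0]] 0.996
{'t': 0.1, 'q': array([ 1.17241745,  0.43513574,  0.02498052,  1.57397436, -0.01158454,
        1.13401537, -0.07508433]), 'joint_vel': array([ 0.00023672, -0.0017932 ,  0.00310563, -0.00278055,  0.0013895 ,
       -0.00101798,  0.0016601 ]), 'joint_torque': array([ 2.18845467e-03, -6.71762323e+01,  1.02727108e+00, -3.16907287e+01,
        1.55881641e-02,  7.17072558e-03, -3.99906241e-06]), 'tool_pos': array([ 0.18208518, -0.59767742,  0.40402757]), 'orientation': array([-3.10598224e+00, -4.62635974e-01,  5.41617410e-04]), 'force': array([-0.00985798,  0.061492  ,  0.13013467]), 'torque': array([-0.00152744,  0.03098071,  0.02124695]), 'grip_force': 0.0, 'grip_width': 1.0009449671734048} 0.1547
```

View pics/scene1.png

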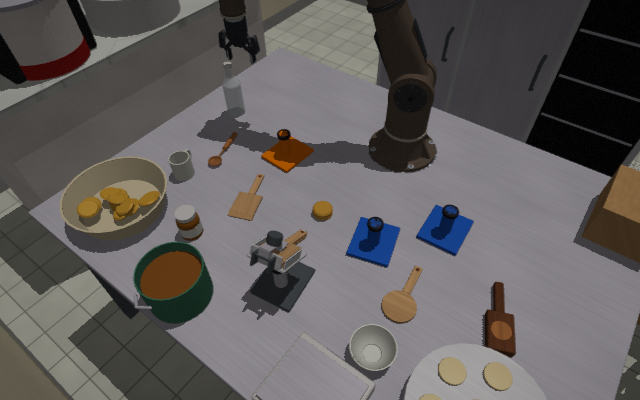

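View pics/top1.png

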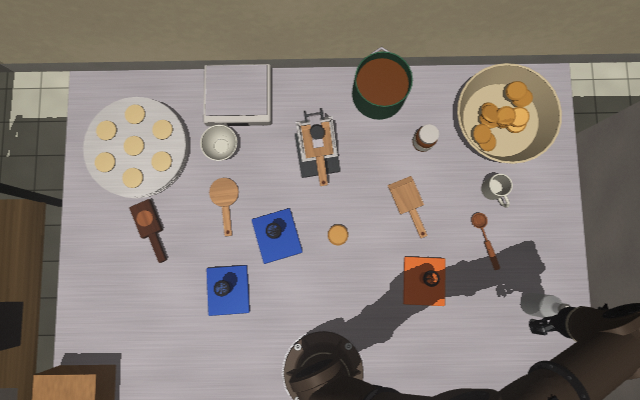

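The top view shows the loose paddle at (408,205) with its handle end at (424,236), the stand at (318,150) with handles towards the robot (324,185), the biscuits at (338,234) and the round paddle at (224,205). The scene view shows the stand at (280,265).

```bash
python3 - <<'E'
from h import *
d=np.load('top1.npz');P=d['P'];img=d['img'];ok=d['ok']
hsv=cv2.cvtColor(img,cv2.COLOR_RGB2HSV)
wood=((hsv[...,0]>5)&(hsv[...,0]<22)&(hsv[...,1]>70)&(hsv[...,2]>90)).astype(np.uint8)
n,l,st,c=cv2.connectedComponentsWithStats(wood)
for i in range(1,n):
    if st[i,4]>150:
        q=P[(l==i)&ok]; print(i,st[i].tolist(),np.round(np.median(q,0),3),np.round(np.ptp(q,0),3))
# loose paddle
i=l[200,407]; m=(l==i)&ok; q=P[m]; q=q[q[:,2]<.03]
print('z',np.percentile(q[:,2],[5,50,95]))
xy=q[:,:2]; w=np.linalg.eigh(np.cov(xy.T))[1][:,1]; w*=np.sign(w[0])
for k in range(2):
    nn=np.array([-w[1],w[0]]); a=xy@w; b=xy@nn
    h=a<a.min()+.085; p=np.polyfit(a[h],b[h],1)
    w=w+p[0]*nn; w/=np.linalg.norm(w)
nn=np.array([-w[1],w[0]]); a=xy@w; b=xy@nn
print('axis',w,np.degrees(np.arctan2(w[1],w[0])),'len',np.ptp(a),'wid',np.ptp(b))
hb=b[(a<a.min()+.085)]; bb=b[a>a.max()-.08]
print('handle b',hb.min(),hb.max(),'blade b',bb.min(),bb.max())
mid=w*(a.max()+a.min())/2+nn*(bb.max()+bb.min())/2; print('mid',mid, w*(a.max()+a.min())/2+nn*(hb.max()+hb.min())/2)
# stand: wood
i=l[172,323]; print('standwood',i); 
sub=slice(100,195),slice(285,350)
print('hgt map'); print((P[100:192:6,288:350:5,2]*1000).astype(int))
# foot dark
dk=(img.max(-1)<75)&ok&(P[...,2]<.05); dk[:90]=0;dk[200:]=0;dk[:,:280]=0;dk[:,355:]=0
r=cv2.minAreaRect(P[dk][:,:2].astype(np.float32)); print(dk.sum(),r,np.median(P[dk],0))
E
python3 - <<'E'
import cv2
a=cv2.imread('pics/top1.png')[95:200,270:365]; b=cv2.imread('pics/scene1.png')[215:320,225:335]
a=cv2.resize(a,None,fx=4,fy=4,interpolation=2);b=cv2.resize(b,(400,420),interpolation=2)
cv2.imwrite('pics/crop.png',cv2.hconcat([a,b]))
E
```

```text
1 [357, 59, 51, 47, 1873] [ 0.903 -0.202  0.095] [0.155 0.16  0.05 ]
2 [458, 65, 102, 97, 5456] [ 0.819 -0.637  0.05 ] [0.318 0.325 0.095]
11 [125, 105, 20, 19, 300] [0.823 0.597 0.055] [0.067 0.067 0.025]
13 [97, 121, 20, 19, 304] [0.771 0.689 0.054] [0.062 0.064 0.02 ]
14 [153, 120, 20, 19, 302] [0.771 0.508 0.054] [0.062 0.064 0.019]
16 [301, 122, 32, 64, 866] [ 0.673 -0.     0.155] [0.173 0.092 0.239]
25 [124, 136, 20, 20, 307] [0.719 0.597 0.054] [0.064 0.064 0.02 ]
35 [95, 152, 20, 20, 314] [0.666 0.688 0.054] [0.065 0.064 0.021]
36 [152, 152, 20, 19, 307] [0.666 0.507 0.055] [0.062 0.065 0.02 ]
42 [123, 168, 20, 20, 316] [0.614 0.597 0.054] [0.062 0.062 0.02 ]
43 [388, 176, 39, 62, 1040] [ 0.539 -0.288  0.01 ] [0.201 0.116 0.03 ]
44 [209, 178, 30, 58, 882] [0.557 0.309 0.01 ] [0.188 0.097 0.027]
48 [135, 210, 18, 17, 236] [0.486 0.565 0.028] [0.053 0.057 0.016]
49 [471, 213, 25, 44, 304] [ 0.456 -0.523  0.01 ] [0.139 0.067 0.028]
53 [328, 224, 20, 22, 335] [ 0.425 -0.052  0.029] [0.068 0.061 0.047]
66 [404, 257, 42, 49, 1662] [ 0.268 -0.318  0.014] [0.153 0.137 0.028]
73 [31, 
[... 905 characters left out ...]
  0   -4]
 [   1    0    9  142  158  162  156  158  154  131    3    1   -2]
 [  -3   -4   13  128  147  150  144  151  146  117    1    5   -5]
 [  -1    1   -5  122  119   11 1561  135   11   15   14   -3    5]
 [  -1    0   -6   10   17   19  131  130   13   17    9    1   -2]
 [   1    4   -4   12    9   15  105  121   15   12    0   -1    2]
 [   2   -4   -3    0   -5    1   -6  105   -1    0    0   -4    0]
 [   2    3    9   -3   -3    2    6   99   -2    1    2    5   -1]
 [   0    3   -5   -4    0    1   -1    5    1    0    5   -1    5]]
529 ((0.7624276876449585, -0.006782352924346924), (0.1684790551662445, 0.3160562813282013), 76.81339263916016) [0.65281253 0.01554252 0.0136473 ]
```

View pics/crop.png

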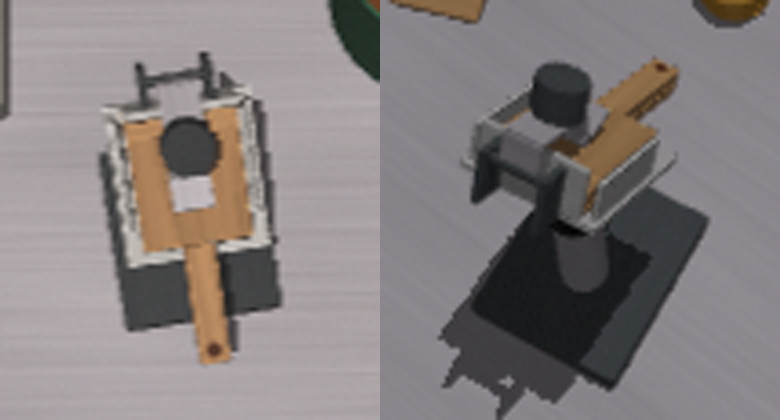

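The crop shows the grey arm (weight at top-crop (190,145), lip at (192,190)), the pile blades between white guides, and the handle running down to (215,355). Now I fit the pile.

Run:
```python
from h import *
from scipy.optimize import least_squares
d={n:np.load(n+'1.npz') for n in('top','scene')}
Q=[]
for n,(r0,r1,c0,c1) in {'top':(100,195,285,350),'scene':(215,320,225,335)}.items():
    D=d[n];img=D['img'];hsv=cv2.cvtColor(img,cv2.COLOR_RGB2HSV)
    m=(hsv[...,0]>5)&(hsv[...,0]<22)&(hsv[...,1]>85)&(hsv[...,2]>90)&D['ok']&(D['P'][...,2]>.07)
    k=np.zeros_like(m);k[r0:r1,c0:c1]=1;m&=k
    q=D['P'][m]
    A=np.c_[q[:,:2],np.ones(len(q))]; w=np.ones(len(q),bool)
    for _ in range(8):
        p=np.linalg.lstsq(A[w],q[w,2],rcond=None)[0]; r=q[:,2]-A@p; w=abs(r)<.006
    g=p[:2]; print(n,len(q),w.sum(),'slope deg',np.degrees(np.arctan(np.hypot(*g))),'yaw',np.degrees(np.arctan2(g[1],g[0])),'plane',p)
    q=q[w]; Q.append(q)
    ax=g/np.hypot(*g); 
    if n=='top':
        for _ in range(4):
            nn=np.array([-ax[1],ax[0]]);a=q[:,:2]@ax;b=q[:,:2]@nn
            h=(a<a.min()+.09); pp=np.polyfit(a[h],b[h],1); ax=ax+pp[0]*nn; ax/=np.linalg.norm(ax)
        AX=ax; print('handle yaw',np.degrees(np.arctan2(ax[1],ax[0])))
    nn=np.array([-AX[1],AX[0]]);a=q[:,:2]@AX;b=q[:,:2]@nn
    h=a<a.min()+.07; bl=a>a.min()+.1
    print('a range',a.min(),a.max(),'handle b',np.percentile(b[h],[1,50,99]),'blade b',np.percentile(b[bl],[1,99]))
    ce=a.min()+.1*np.cos(np.pi/6); bm=(np.percentile(b[h],1)+np.percentile(b[h],99))/2
    xy=AX*ce+nn*bm; z=np.r_[xy,1]@p; print('top-face pile mid',xy,z,'home centre: z',z+.005*np.cos(np.pi/6), xy-AX*.0025)
```

```text
top 824 754 slope deg 29.56861297389374 yaw 8.14178287813314 plane [ 0.56163613  0.08035057 -0.22383779]
handle yaw 8.633719405043783
a range 0.5652967365859912 0.7344400315339021 handle b [-0.10878702 -0.0975781  -0.08584492] blade b [-0.13699233 -0.05672724]
top-face pile mid [0.65912089 0.0016481 ] 0.1464807369984764 home centre: z 0.1508108640173986 [0.65664922 0.00127281]
scene 328 317 slope deg 30.002375263616706 yaw 7.794337504673362 plane [ 0.57207104  0.07830639 -0.23178067]
a range 0.5690947128633136 0.7335495046443743 handle b [-0.10613668 -0.09455533 -0.08424896] blade b [-0.12040121 -0.05444054]
top-face pile mid [0.66255711 0.00431733] 0.14758713948897872 home centre: z 0.1519172665079009 [0.66008544 0.00394204]
```

```bash
cat >> h.py <<'E'
def tgt(tcp,yaw,pitch):
    """row (mm, deg) from the measured pose to TCP tcp with tool x at yaw, nose up by pitch (deg)"""
    s=arm.sense(); R0=R.from_rotvec(s['orientation'])
    Rt=R.from_euler('z',yaw,degrees=True)*R.from_euler('y',-pitch,degrees=True)*R.from_euler('x',180,degrees=True)
    d=R0.inv().apply(np.array(tcp)-s['tool_pos'])*1000; r=np.degrees((R0.inv()*Rt).as_rotvec())
    return np.round(d,1),np.round(r,2),np.round(np.linalg.norm(d))
E
python3 - <<'E'
from h import *
print(tgt([.467,-.311,.27],21.3,0),tgt([.467,-.311,.174],21.3,0))
E
```

```text
(array([ 356.1, -191. ,  134.2]), array([-0.08,  0.01, -4.36]), np.float64(426.0)) (array([ 356.1, -190.9,  230.2]), array([-0.08,  0.01, -4.36]), np.float64(465.0))
```

>>> carry_out(rows="-0.3 356 -191 134 0 0 -4.4;-0.3 356 -191 134 0 0 -4.4;-0.3 356 -191 134 0 0 -4.4;-0.3 356 -191 134 0 0 -4.4;-0.3 356 -191 134 0 0 -4.4;-0.3 356 -191 134 0 0 -4.4;-0.3 356 -191 134 0 0 -4.4;-0.3 356 -191 134 0 0 -4.4;-0.3 356 -191 134 0 0 -4.4;-0.3 356 -191 134 0 0 -4.4", squeeze=100)

```text
t: 1.35
tool_pos: [0.4661, -0.3127, 0.271]
orientation: [3.087, 0.578, -0.001]
force: [-0.8, -0.4, 0.2]
grip_width: 0.65
grip_force: 0.0
```

Run:
```python
from h import *
print(tgt([.467,-.311,.175],21.3,0))
s=snap('scene'); im=s['image'][90:270,150:370][:,:,::-1]; cv2.imwrite('pics/pre.png',cv2.resize(im,None,fx=3,fy=3))
```

```text
(array([ 1.5, -1.4, 96. ]), array([ 0.04,  0.03, -0.09]), np.float64(96.0))
```

View pics/pre.png

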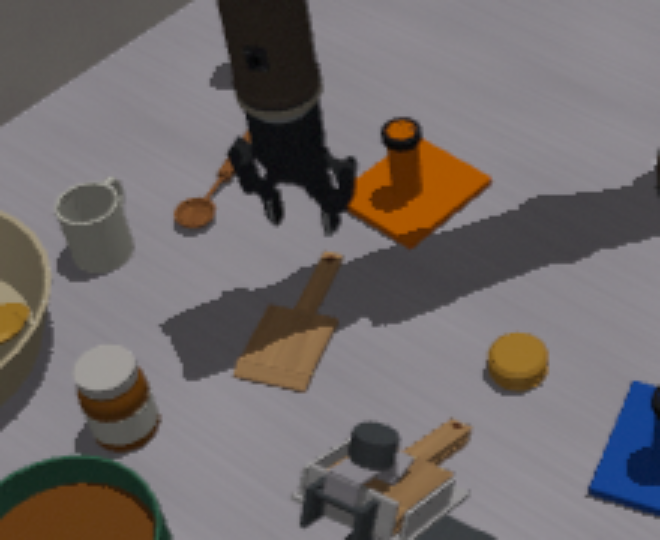

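The gripper (fingertips at crop (275,215), (332,228)) is open above the handle (325,275) and straddles it. I'll descend and close.

>>> carry_out(rows="-0.3 1 -1 50 0 0 0;-0.3 1 -1 90 0 0 0;-0.3 1 -1 96 0 0 0;-0.3 1 -1 96 0 0 0;1 1 -1 96 0 0 0;1 1 -1 96 0 0 0;1 1 -1 96 0 0 0;1 1 -1 96 0 0 0;1 1 -1 96 0 0 0", squeeze=100)

```text
t: 2.52
tool_pos: [0.4681, -0.3105, 0.1767]
orientation: [3.085, 0.581, 0.003]
force: [-2.3, 1.5, 12.9]
grip_width: 0.24
grip_force: 97.9
```

>>> carry_out(rows="1 0 0 -40 0 0 0;1 0 0 -100 0 0 0;1 0 0 -130 0 0 0;1 0 0 -130 0 0 0")

```text
t: 3.02
tool_pos: [0.4683, -0.3105, 0.3081]
orientation: [3.083, 0.581, 0.007]
force: [0.3, -0.1, -1.7]
grip_width: 0.239
grip_force: 98.9
```

Run:
```python
from h import *
s=arm.sense();print(s['force'],s['torque'],s['grip_width'],s['grip_force'],s['tool_pos'])
Rt=R.from_rotvec(s['orientation'])
for n in('scene','top'):
    S=snap(n,n+'_lift.png'); P=S['P'];hsv=cv2.cvtColor(S['image'],cv2.COLOR_RGB2HSV)
    m=(hsv[...,0]>5)&(hsv[...,0]<22)&(hsv[...,1]>70)&(hsv[...,2]>50)&S['ok']
    L=(P-s['tool_pos'])@Rt.as_matrix()  # tool coords
    m&=(abs(L[...,0])<.2)&(abs(L[...,1])<.06)&(L[...,2]>.12)&(L[...,2]<.25)
    q=L[m]; print(n,len(q))
    if len(q)>50:
        A=np.c_[q[:,:2],np.ones(len(q))];w=np.ones(len(q),bool)
        for _ in range(6):
            p=np.linalg.lstsq(A[w],q[w,2],rcond=None)[0];w=abs(q[:,2]-A@p)<.006
        q=q[w];print('pitch dz/dx deg',np.degrees(np.arctan(p[:2])),'z at grip',p[2],'x',q[:,0].min(),q[:,0].max(),'blade y',np.percentile(q[q[:,0]>.06,1],[1,99]),w.sum())
print(tgt([.40,-.05,.35],8.3,30))
```

```text
[ 0.33770087 -0.1124945  -1.69377095] [-0.06988796 -0.04316808  0.02294676] 0.23864827195009847 98.87421369552612 [ 0.46831925 -0.31053803  0.30811792]
scene 869
pitch dz/dx deg [-4.66744916 -2.61492179] z at grip 0.1763851616776712 x -0.19306895764253093 0.13786046698338938 blade y [-0.04298944  0.03993351] 618
top 1057
pitch dz/dx deg [1.57825961 0.40916161] z at grip 0.1678458214416483 x -0.056342642044321815 0.14142974409122916 blade y [-0.04148831  0.04025391] 975
(array([  31.9, -266.7,  -45.2]), array([-3.39, 29.85, 12.75]), np.float64(272.0))
```

```bash
cat >> h.py <<'E'
def pad(a,nrm,lat=0,yaw=8.3,pitch=30,H=(.658,.0025,.151),off=(.0425,0,.172)):
    """TCP putting the paddle's middle a mm up the slope and nrm mm off home, and the row for it"""
    Rp=R.from_euler('z',yaw,degrees=True)*R.from_euler('y',-pitch,degrees=True)
    M=np.array(H)+Rp.apply([a/1e3,lat/1e3,nrm/1e3])
    T=M-(Rp*R.from_euler('x',180,degrees=True)).apply(off)
    return np.round(T,3),tgt(T,yaw,pitch)
E
python3 - <<'E'
from h import *
print(pad(-110,50))
E
```

```text
(array([ 0.417, -0.033,  0.267]), (array([  54.5, -276.6,   37.8]), array([-3.39, 29.85, 12.75]), np.float64(284.0)))
```

>>> carry_out(rows="1 10 -50 0 -0.8 8 3;1 20 -110 5 -1.7 15 6.4;1 30 -165 12 -2.5 22 9.5;1 45 -220 25 -3.4 29.9 12.8;1 54 -277 38 -3.4 29.9 12.8;1 54 -277 38 -3.4 29.9 12.8;1 54 -277 38 -3.4 29.9 12.8;1 54 -277 38 -3.4 29.9 12.8")

```text
t: 4.12
tool_pos: [0.4215, -0.0335, 0.2807]
orientation: [-2.997, -0.225, -0.766]
force: [2.8, -5.3, -0.2]
grip_width: 0.241
grip_force: 98.9
```

Run:
```python
from h import *
print(pad(-110,50),arm.sense()['force'])
a=snap('scene')['image'][190:320,200:360]; b=snap('top')['image'][95:225,260:420]
cv2.imwrite('pics/app.png',cv2.resize(cv2.hconcat([a,b])[:,:,::-1],(800,325),interpolation=2))
```

```text
(array([ 0.417, -0.033,  0.267]), (array([-9.9, -1.5, 10.2]), array([-0.3 ,  1.31,  0.19]), np.float64(14.0))) [ 2.77095783 -5.33355867 -0.17206525]
```

View pics/app.png

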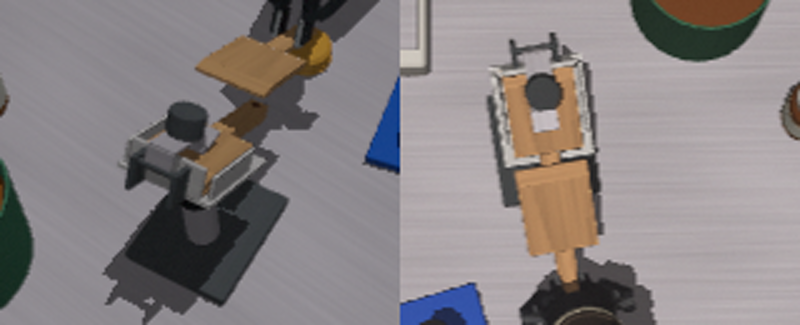

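The paddle is in line with the pile, above and before it (right half: blade (560,205), lip (545,120)). The pose is 14 mm off, so I'll check for joint limits and measure the paddle in the hand.

```bash
cat >> h.py <<'E'
def lined():
    S=snap('top');P=S['P'];hsv=cv2.cvtColor(S['image'],cv2.COLOR_RGB2HSV)
    s=arm.sense();L=(P-s['tool_pos'])@R.from_rotvec(s['orientation']).as_matrix()
    m=(hsv[...,0]>5)&(hsv[...,0]<22)&(hsv[...,1]>70)&(hsv[...,2]>50)&S['ok']&(abs(L[...,0])<.16)&(abs(L[...,1])<.05)&(L[...,2]>.15)&(L[...,2]<.19)
    q=L[m]; W=P[m]; f=(q[:,0]>.04)&(q[:,0]<.118)
    p=np.linalg.lstsq(np.c_[W[f][:,:2],np.ones(f.sum())],W[f][:,2],rcond=None)[0]
    print('paddle slope',np.degrees(np.arctan(np.hypot(*p[:2]))),'plane yaw',np.degrees(np.arctan2(p[1],p[0])),'tool x max',np.percentile(q[:,0],99.5),'blade y',np.percentile(q[f,1],[1,99]),'top z at .08',np.median(q[abs(q[:,0]-.08)<.015,2]))
E
python3 - <<'E'
from h import *
s=arm.sense();print(s['t'],np.round(s['q'],3),np.round(s['joint_vel'],3),s['force'],np.round(s['joint_torque'],1))
print(pad(-110,50)); lined()
E
```

```text
4.225 [-0.188  0.2    0.199  2.419 -1.316  0.118 -0.137] [ 0.086  0.    -0.041 -0.031 -0.037 -0.011 -0.059] [-0.51825644 -0.0786507  -1.48252035] [ -2.2 -37.4   2.  -20.6  -0.   -0.4   0.9]
(array([ 0.417, -0.033,  0.267]), (array([-9.9, -0.8, 10.2]), array([-0.41,  1.32,  0.29]), np.float64(14.0)))
paddle slope 27.648385172533892 plane yaw 8.595922408548873 tool x max 0.14233413920618837 blade y [-0.0411652   0.04050963] top z at .08 0.1677203893537469
```

Joints 5 and 6 are at their limits: a 30° forward tool tilt does not fit here. I'll put the paddle back flat where it lay and regrip with the tool tilted back about 17°, so the tool stays near vertical when inserting.

Run:
```python
from h import *
print(tgt([.468,-.3105,.30],21.3,0))
```

```text
(array([ 13.9, 280.3, -15.6]), array([  2.94, -28.68, -12.64]), np.float64(281.0))
```

>>> carry_out(rows="1 -10 20 -40 0.4 -4 -2;1 -5 80 -40 1 -12 -5;1 0 140 -35 1.7 -20 -8;1 7 200 -25 2.5 -26 -11;1 14 260 -16 2.9 -28.7 -12.6;1 14 280 -16 2.9 -28.7 -12.6;1 14 280 -16 2.9 -28.7 -12.6;1 14 280 -16 2.9 -28.7 -12.6")

```text
t: 5.28
tool_pos: [0.4672, -0.3122, 0.3005]
orientation: [-3.089, -0.571, -0.002]
force: [0.4, 0.1, 0.2]
grip_width: 0.239
grip_force: 98.9
```

Run:
```python
from h import *
print(tgt([.468,-.3105,.178],21.3,0),np.round(arm.sense()['q'],2))
```

```text
(array([  1.2,  -1.3, 122.5]), array([-0.01, -0.07, -0.36]), np.float64(122.0)) [-0.01  0.52  0.73  1.89 -0.44  0.89 -0.27]
```

>>> carry_out(rows="1 1 -1 60 0 0 0;1 1 -1 110 0 0 0;1 1 -1 121 0 0 0;1 1 -1 122 0 0 0;1 1 -1 122 0 0 0;-0.3 1 -1 122 0 0 0;-0.3 1 -1 122 0 0 0;-0.3 1 -1 122 0 0 0;-0.3 1 -1 80 0 0 0;-0.3 1 -1 60 0 0 0")

```text
t: 6.52
tool_pos: [0.4689, -0.3104, 0.2431]
orientation: [3.086, 0.576, 0.005]
force: [-0.2, 0.4, -0.5]
grip_width: 0.648
grip_force: 0.0
```

Run:
```python
from h import *
S=snap('top');P=S['P'];hsv=cv2.cvtColor(S['image'],cv2.COLOR_RGB2HSV)
m=(hsv[...,0]>5)&(hsv[...,0]<22)&(hsv[...,1]>70)&(hsv[...,2]>50)&S['ok']&(P[...,2]<.03)&(P[...,2]>-.005)&(abs(P[...,0]-.51)<.13)&(abs(P[...,1]+.295)<.09)
n,l,st,c=cv2.connectedComponentsWithStats(m.astype(np.uint8)); i=1+np.argmax(st[1:,4]); q=P[l==i]
r=cv2.minAreaRect(q[:,:2].astype(np.float32));print(len(q),r,np.median(q[:,2]))
w=np.array([.932,.363]);nn=np.array([-.363,.932]);f=q[:,:2]@w; b=q[:,:2]@nn;bl=f>f.max()-.07
print('front',f.max(),'blade centre',(b[bl].min()+b[bl].max())/2, 'mid', w*(f.max()-.1)+nn*(b[bl].min()+b[bl].max())/2,'edge slopes',[np.polyfit(f[bl&k],b[bl&k],1)[0] for k in (b>b.max()-.008,b<b.min()+.008)])
mid=w*(f.max()-.1)+nn*(b[bl].min()+b[bl].max())/2
s=arm.sense();print(s['tool_pos'],s['grip_width'])
g=mid-.045*w
th=np.radians(-17)
for z in (.03,.0085):
  d=np.array([np.sin(th)*w[0],np.sin(th)*w[1],-np.cos(th)])
  print(tgt(np.r_[g,z]-.170*d,21.3,-17))
```

```text
770 ((0.5562164187431335, -0.27784138917922974), (0.10376238822937012, 0.08312474936246872), 21.624191284179688) 0.00934249365444062
front 0.4694101200028784 blade centre -0.46075733194673396 mid [ 0.51154514 -0.29532996] edge slopes [np.float64(-0.003692068634539007), np.float64(0.0008067172340238468)]
[ 0.46933163 -0.31083205  0.244878  ] 0.6489842914635879
(array([49.4,  0.5, 52.5]), array([  0.22, -17.26,  -0.18]), np.float64(72.0))
(array([49.3,  0.5, 74. ]), array([  0.22, -17.26,  -0.18]), np.float64(89.0))
```

>>> carry_out(rows="-0.3 25 0 10 0 -8.5 0;-0.3 49 0 30 0 -17 0;-0.3 49 0 60 0 -17.2 0;-0.3 49 0 73 0 -17.2 0;-0.3 49 0 74 0 -17.2 0;-0.3 49 0 74 0 -17.2 0;1 49 0 74 0 -17.2 0;1 49 0 74 0 -17.2 0;1 49 0 74 0 -17.2 0;1 49 0 74 0 -17.2 0", squeeze=110)

```text
t: 7.82
tool_pos: [0.5148, -0.2926, 0.1689]
orientation: [3.001, 0.56, -0.448]
force: [-0.7, 2.5, 9.9]
grip_width: 0.232
grip_force: 107.8
```

Run:
```python
from h import *
s=arm.sense();Rt=R.from_rotvec(s['orientation']);print(s['t'],s['force'],s['grip_width'],s['grip_force'],s['tool_pos'])
# paddle middle and axis in tool frame, from table pose
M=np.array([.5115,-.295,.005]);print('off',Rt.inv().apply(M-s['tool_pos']),'axis',Rt.inv().apply([.932,.363,0]),'tilt',np.degrees(np.arctan2(Rt.inv().apply([.932,.363,0])[2],Rt.inv().apply([.932,.363,0])[0])))
```

```text
7.825 [-0.66014321  2.54590613  9.88259823] 0.23247306400088055 107.8388591654948 [ 0.5148348  -0.29258739  0.16885676]
off [0.04415231 0.00071535 0.15784815] axis [ 0.95639368 -0.00205153 -0.29274548] tilt -17.018986773728603
```

>>> carry_out(rows="1 -10 0 -30 0 0 0;1 -25 0 -80 0 0 0;1 -35 0 -120 0 0 0;1 -35 0 -130 0 0 0;1 -35 0 -130 0 0 0")

```text
t: 8.45
tool_pos: [0.5192, -0.2901, 0.3021]
orientation: [3.001, 0.562, -0.449]
force: [1.1, 0.4, -1.1]
grip_width: 0.237
grip_force: 108.4
```

```bash
cat >> h.py <<'E'
def pad2(a,nrm,lat=0,yaw=8.3,tilt=13,H=(.658,.0025,.151),off=(.044,.0007,.158)):
    Rp=R.from_euler('z',yaw,degrees=True)*R.from_euler('y',-30,degrees=True)
    M=np.array(H)+Rp.apply([a/1e3,lat/1e3,nrm/1e3])
    Rt=R.from_euler('z',yaw,degrees=True)*R.from_euler('y',-tilt,degrees=True)*R.from_euler('x',180,degrees=True)
    T=M-Rt.apply(off)
    return np.round(T,3),tgt(T,yaw,tilt)
def inhand():
    S=snap('top');P=S['P'];hsv=cv2.cvtColor(S['image'],cv2.COLOR_RGB2HSV)
    s=arm.sense();Rt=R.from_rotvec(s['orientation'])
    Rl=Rt*R.from_euler('y',17,degrees=True)  # nominal paddle frame (x along, z down)
    L=(P-s['tool_pos']-Rt.apply([.044,.0007,.158]))@Rl.as_matrix()
    m=(hsv[...,0]>5)&(hsv[...,0]<22)&(hsv[...,1]>70)&(hsv[...,2]>50)&S['ok']&(abs(L[...,0])<.12)&(abs(L[...,1])<.055)&(abs(L[...,2])<.022)
    q=L[m]; b=q[(q[:,0]>.0)&(q[:,0]<.076)]
    p=np.polyfit(b[:,0],b[:,2],1)
    print(len(q),len(b),'pitch error (nose down +)',np.degrees(p[0]),'top-face z at mid (want -5)',p[1]*1e3,'front',np.percentile(q[:,0],99.7),'blade y',np.percentile(b[:,1],[1,99]))
E
python3 - <<'E'
from h import *
s=arm.sense();print(s['t'],s['force'],s['grip_width'],np.round(s['q'],2)); inhand(); print(pad2(-110,50))
E
```

```text
8.45 [ 1.09856764  0.43816244 -1.13542967] 0.23746217372545556 [-0.18  0.68  0.86  1.73 -0.28  1.12 -0.46]Traceback (most recent call last):
  File "<stdin>", line 2, in <module>
  File "h.py", line 44, in inhand
    p=np.polyfit(b[:,0],b[:,2],1)
    raise TypeError("expected non-empty vector for x")
TypeError: expected non-empty vector for x
```

Run:
```python
from h import *
a=snap('scene')['image'][60:260,150:400]; b=snap('top')['image'][110:310,330:580]
cv2.imwrite('pics/lift2.png',cv2.resize(cv2.hconcat([a,b])[:,:,::-1],(800,320),interpolation=2)); print(pad2(-110,50))
```

```text
(array([ 0.461, -0.025,  0.283]), (array([  45.4, -267.3,    4.2]), array([ 0.45, 30.06, 13.02]), np.float64(271.0)))
```

View pics/lift2.png

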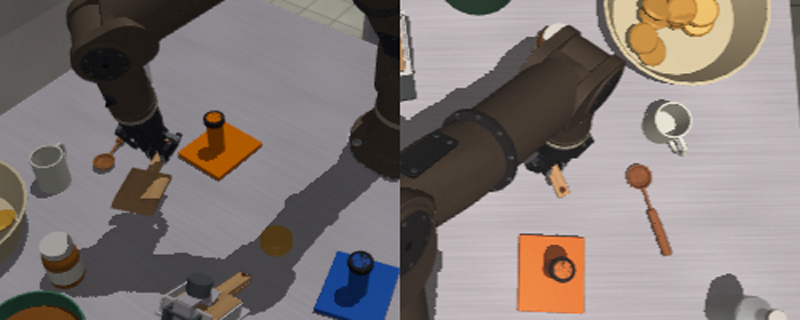

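The paddle is held in the gripper (left half, blade at (140,190)); the top view of it is blocked by the arm. I'll go on to the approach pose.

>>> carry_out(rows="1 8 -50 -10 0 8 3;1 16 -110 -10 0 15 6.5;1 25 -165 -5 0 22 9.5;1 36 -220 0 0.3 30 13;1 45 -267 4 0.4 30 13;1 45 -267 4 0.4 30 13;1 45 -267 4 0.4 30 13;1 45 -267 4 0.4 30 13")

```text
t: 9.6
tool_pos: [0.4618, -0.0277, 0.2846]
orientation: [-3.1, -0.223, -0.355]
force: [0.4, -1.2, -0.7]
grip_width: 0.238
grip_force: 108.6
```

Run:
```python
from h import *
s=arm.sense();print(s['t'],s['force'],s['grip_width'],np.round(s['q'],2)); print(pad2(-110,50),pad2(-85,0)); 
a=snap('scene')['image'][160:320,180:380]; b=snap('top')['image'][70:230,230:430]
cv2.imwrite('pics/app2.png',cv2.resize(cv2.hconcat([a,b])[:,:,::-1],(800,320),interpolation=2)); inhand()
```

```text
9.6 [ 0.39504988 -1.18455404 -0.72732013] 0.23784312236586375 [-0.68  0.34  0.81  2.24 -0.63  0.51 -0.82]
(array([ 0.461, -0.025,  0.283]), (array([-0.4, -2.2,  1.2]), array([ 0.2 , -0.05, -0.06]), np.float64(3.0))) (array([ 0.507, -0.019,  0.253]), (array([38. , -2.4, 41.7]), array([ 0.2 , -0.05, -0.06]), np.float64(57.0)))
990 684 pitch error (nose down +) 0.02758138310677224 top-face z at mid (want -5) -4.871523962624373 front 0.09994067846242051 blade y [-0.03975155  0.04167004]
```

View pics/app2.png

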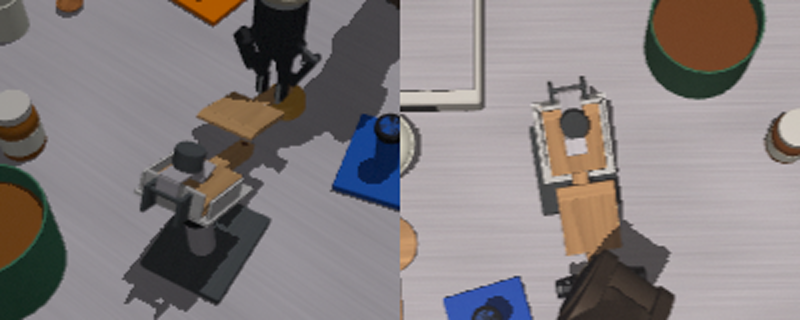

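The paddle sits exactly as planned in the hand and in line with the pile (right half: blade (590,215), lip (576,145)). I'll descend to about 6 mm over the pile, short of the lip, then feel down.

>>> carry_out(rows="1 12 -2 14 0.2 0 0;1 24 -2 27 0.2 0 0;1 33 -2 36 0.2 0 0;1 33 -2 37 0.2 0 0;1 33 -2 37 0.2 0 0")

```text
t: 10.38
tool_pos: [0.501, -0.0189, 0.256]
orientation: [-3.096, -0.225, -0.353]
force: [-0.6, -0.0, -0.4]
grip_width: 0.235
grip_force: 108.5
```

>>> carry_out(rows="1 0.6 0 2 0 0 0;1 0.6 0 2 0 0 0")

```text
t: 10.62
tool_pos: [0.5022, -0.0183, 0.2544]
orientation: [-3.095, -0.226, -0.354]
force: [-0.9, 0.2, -1.2]
grip_width: 0.237
grip_force: 108.5
```

>>> carry_out(rows="1 0.6 0 2 0 0 0;1 0.6 0 2 0 0 0")

```text
t: 10.88
tool_pos: [0.5033, -0.0182, 0.2524]
orientation: [-3.095, -0.226, -0.354]
force: [-0.2, 0.2, -0.8]
grip_width: 0.236
grip_force: 108.5
```

Run:
```python
from h import *
s=arm.sense();print(s['t'],s['force'],s['torque']); print(pad2(-88,0))
```

```text
10.875 [-0.24129474  0.19995975 -0.78336693] [-0.05055765  0.37536824 -0.02626874]
(array([ 0.505, -0.019,  0.251]), (array([1.1, 1.2, 1.6]), array([-0.08, -0.05,  0.06]), np.float64(2.0)))
```

>>> carry_out(rows="1 0.6 1 2 0 0 0;1 0.6 1 2 0 0 0")

```text
t: 11.12
tool_pos: [0.5045, -0.019, 0.2506]
orientation: [-3.095, -0.226, -0.354]
force: [-2.0, 0.9, 1.2]
grip_width: 0.236
grip_force: 109.0
```

>>> carry_out(rows="1 0.3 0 1 0 0 0;1 0.3 0 1 0 0 0")

```text
t: 11.38
tool_pos: [0.5048, -0.019, 0.2496]
orientation: [-3.095, -0.226, -0.353]
force: [-3.5, 1.0, 2.0]
grip_width: 0.236
grip_force: 109.2
```

>>> carry_out(rows="1 0.3 0 1 0 0 0;1 0.3 0 1 0 0 0")

```text
t: 11.62
tool_pos: [0.5052, -0.019, 0.2486]
orientation: [-3.096, -0.226, -0.353]
force: [-4.8, 0.8, 2.5]
grip_width: 0.236
grip_force: 109.3
```

>>> carry_out(rows="1 0.3 0 1 0 0 0;1 0.3 0 1 0 0 0")

```text
t: 11.88
tool_pos: [0.5056, -0.0189, 0.2477]
orientation: [-3.095, -0.226, -0.353]
force: [-5.4, 0.7, 4.0]
grip_width: 0.238
grip_force: 109.4
```

>>> carry_out(rows="1 -1.5 0 -5 0 0 0;1 3 0 -6.5 0 0 0;1 8 0 -8 0 0 0;1 13 0 -9.5 0 0 0;1 18 0 -11 0 0 0;1 18 0 -11 0 0 0")

```text
t: 12.62
tool_pos: [0.5214, -0.0166, 0.2629]
orientation: [-3.096, -0.227, -0.355]
force: [0.4, -0.5, -1.2]
grip_width: 0.237
grip_force: 108.5
```

Run:
```python
from h import *
s=arm.sense();print(s['t'],s['force'],s['torque']); print(pad2(0,0)); inhand()
a=snap('scene')['image'][210:330,210:360]; b=snap('top')['image'][90:210,260:410]
cv2.imwrite('pics/ins.png',cv2.resize(cv2.hconcat([a,b])[:,:,::-1],(800,320),interpolation=2))
```

```text
12.625 [ 0.36248651 -0.50064407 -1.23882151] [ 0.00249167  0.33170779 -0.01182148]
(array([ 0.58 , -0.008,  0.295]), (array([ 65.2,   0.2, -17.9]), array([-0.06, -0.09,  0.07]), np.float64(68.0)))
955 631 pitch error (nose down +) -0.12418419209394214 top-face z at mid (want -5) -4.629262104405036 front 0.11940972969738478 blade y [-0.03993387  0.04155862]
```

View pics/ins.png

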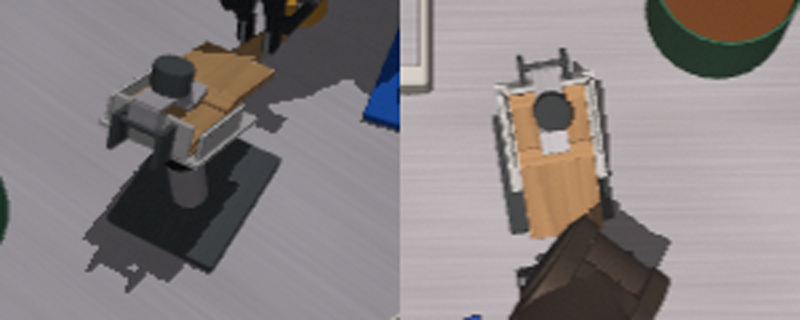

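The front edge is just under the lip (right half, (555,150)) inside the guides. I'll push up the slope.

>>> carry_out(rows="1 3.8 0 -1.2 0 0 0;1 7.6 0 -2.3 0 0 0;1 11.5 0 -3.5 0 0 0;1 15.3 0 -4.7 0 0 0;1 19 0 -5.8 0 0 0;1 23 0 -7 0 0 0;1 26.8 0 -8.2 0 0 0;1 30.6 0 -9.3 0 0 0")

```text
t: 13.78
tool_pos: [0.5483, -0.0126, 0.2786]
orientation: [-3.096, -0.226, -0.353]
force: [-3.6, -0.5, -2.8]
grip_width: 0.236
grip_force: 108.3
```

Run:
```python
from h import *
s=arm.sense();print(s['t'],s['force'],s['torque']); print(pad2(0,0)); inhand()
```

```text
13.775 [-3.63811654 -0.51422419 -2.75639105] [-0.24061689  1.2544392  -0.06957165]
(array([ 0.58 , -0.008,  0.295]), (array([35.2,  0.2, -8.8]), array([-0.08, -0.01,  0.05]), np.float64(36.0)))
800 539 pitch error (nose down +) 0.35111423153705973 top-face z at mid (want -5) -4.565872090050697 front 0.11936751143782624 blade y [-0.04002625  0.04075056]
```

>>> carry_out(rows="1 4.8 0 -1.4 0 0 0;1 9.6 0 -2.8 0 0 0;1 14.3 0 -4.3 0 0 0;1 19 0 -5.7 0 0 0;1 23 0 -7 0 0 0;1 26.8 0 -8.1 0 0 0;1 30 0 -9 0 0 0;1 30 0 -9 0 0 0")

```text
t: 14.82
tool_pos: [0.5758, -0.0087, 0.2945]
orientation: [-3.095, -0.227, -0.356]
force: [-0.0, -0.5, -1.4]
grip_width: 0.235
grip_force: 108.3
```

>>> carry_out(rows="1 1.9 0 -0.5 0 0 0;1 1.9 0 -0.5 0 0 0")

```text
t: 15.08
tool_pos: [0.577, -0.0085, 0.2952]
orientation: [-3.095, -0.226, -0.354]
force: [-1.0, -0.3, -2.1]
grip_width: 0.235
grip_force: 108.4
```

>>> carry_out(rows="1 1.9 0 -0.5 0 0 0;1 1.9 0 -0.5 0 0 0")

```text
t: 15.32
tool_pos: [0.5779, -0.0084, 0.2954]
orientation: [-3.096, -0.226, -0.35]
force: [-4.8, -1.3, -4.2]
grip_width: 0.237
grip_force: 108.3
```

Run:
```python
from h import *
s=arm.sense();print(s['t'],s['force'],s['torque']); print(pad2(0,0)); inhand()
```

```text
15.325 [-4.81959654 -1.32480113 -4.17343663] [-0.35984387  1.64395826  0.05137301]
(array([ 0.58 , -0.008,  0.295]), (array([2.2, 0.1, 0.9]), array([-0.09,  0.08,  0.03]), np.float64(2.0)))
478 355 pitch error (nose down +) 0.4000481662521387 top-face z at mid (want -5) -4.696541252426669 front 0.09626154718794694 blade y [-0.04058956  0.04078715]
```

>>> carry_out(rows="1 1.9 0 -0.5 0 0 0;1 2.3 0 0.8 0 0 0;1 2.5 0 1.8 0 0 0;1 2.5 0 1.8 0 0 0")

```text
t: 15.88
tool_pos: [0.5792, -0.0086, 0.2943]
orientation: [-3.095, -0.225, -0.345]
force: [-19.2, -1.7, 8.8]
grip_width: 0.237
grip_force: 110.6
```

>>> carry_out(rows="1 1.9 0 -0.3 0 0 0;1 1.9 0 -0.3 0 0 0")

```text
t: 16.12
tool_pos: [0.5797, -0.0086, 0.2944]
orientation: [-3.095, -0.224, -0.34]
force: [-25.2, -1.7, 12.7]
grip_width: 0.234
grip_force: 111.1
```

Run:
```python
from h import *
s=arm.sense();print(s['t'],s['force'],s['torque']); print(pad2(0,0)); inhand()
```

```text
16.125 [-25.15997696  -1.71140492  12.66797246] [-0.58288163  4.75307084  0.17512061]
(array([ 0.58 , -0.008,  0.295]), (array([ 0.8, -0.4, -0.5]), array([-0.22,  0.43, -0.04]), np.float64(1.0)))
468 344 pitch error (nose down +) -1.0770883286741273 top-face z at mid (want -5) -5.493153042189105 front 0.09701133887288067 blade y [-0.04089794  0.04071882]
```

>>> carry_out(rows="-0.2 -0.5 0 -0.5 0 0 0;-0.2 -0.5 0 -0.5 0 0 0;-0.2 -0.5 0 -0.5 0 0 0;-0.2 -0.5 0 -0.5 0 0 0;-0.2 -2 0 -15 0 0 0;-0.2 -5 0 -40 0 0 0;-0.2 -30 0 -80 0 0 0;-0.2 -80 0 -100 0 0 0;-0.2 -120 0 -110 0 0 0;-0.2 -120 0 -110 0 0 0")

```text
t: 17.42
tool_pos: [0.4405, -0.0289, 0.3756]
orientation: [-3.091, -0.225, -0.352]
force: [0.3, 0.0, 0.7]
grip_width: 0.599
grip_force: 0.0
```

Run:
```python
from h import *
s=arm.sense();print(s['t'],s['force'],s['tool_pos'])
S=snap('top');a=snap('scene')['image'][210:330,210:360]; b=S['image'][90:210,260:410]
cv2.imwrite('pics/end.png',cv2.resize(cv2.hconcat([a,b])[:,:,::-1],(800,320),interpolation=2))
P=S['P'];hsv=cv2.cvtColor(S['image'],cv2.COLOR_RGB2HSV)
Rp=R.from_euler('z',8.3,degrees=True)*R.from_euler('y',-30,degrees=True)
L=(P-np.array([.658,.0025,.151]))@Rp.as_matrix()
m=(hsv[...,0]>5)&(hsv[...,0]<22)&(hsv[...,1]>70)&(hsv[...,2]>50)&S['ok']&(abs(L[...,1])<.055)&(abs(L[...,2])<.015)&(abs(L[...,0])<.14)
q=L[m];b=q[(q[:,0]<.06)];p=np.polyfit(b[:,0],b[:,2],1);h=q[q[:,0]<-.02];bl=q[q[:,0]>.01]
print('pitch err',np.degrees(p[0]),'z',p[1],'x range',np.percentile(q[:,0],[.3,99.7]),'handle y',np.percentile(h[:,1],[2,98]),'blade y',np.percentile(bl[:,1],[2,98]))
```

```text
17.425 [0.28560909 0.01398526 0.68864267] [ 0.44048094 -0.02891745  0.37564821]
pitch err 0.00984765203498846 z 0.005527778837988637 x range [-0.09964998  0.09442012] handle y [-0.01208763  0.01058334] blade y [-0.03988008  0.04021839]
```

View pics/end.png

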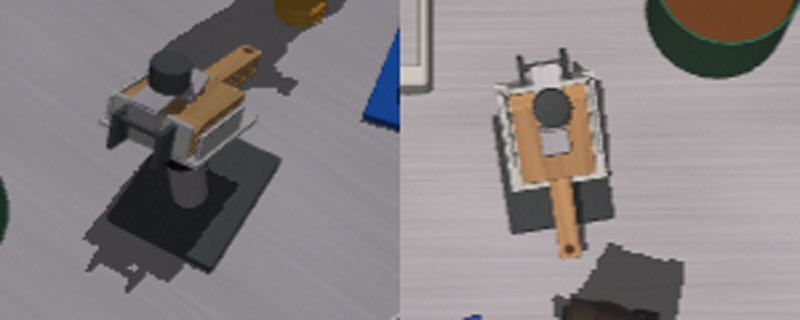

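The paddle lies flat on the pile (right half: blade (555,140), handle end (568,250)), against the stop and under the arm. Pitch error is 0°, its middle is within about 1 mm of home, and the gripper is clear.

```bash
python3 -c "
from plant import arm
print(arm.finish_job())"
```

```text
the job is handed in; nothing more can be done
None
```

The job is handed in: the paddle lies flat on the pile under the weighted arm, front edge against the stop, within about 1 mm of home by camera, and the gripper is clear; the judge returned no verdict.

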